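Dry-fit the last two legs of a stool

ROBOT

A 6-joint arm with a two-finger parallel gripper is mounted at the origin on the work surface. World frame = base frame: x ahead of the robot, y to its left, z up, the work surface at z = 0. Lengths are in m, angles in rad, forces in N, time in s.
With the tool pointing down it reaches from about 0.3 to 0.875 m from the base axis. Payload 6.4 kg.
Tool frame: the origin (TCP) lies midway between the tips of the shut fingers; the grasp point (between the pads) lies 19 mm behind it (ctrl.hold_point_z is the distance from the TCP to the grasp point, in m); z points along the fingers, y is the line along which they close (so a half turn about z gives the same grasp; the last joint's range is limited). The gripper opens to 85 mm and grips with 20 to 120 N. Pads are 22 mm wide; open, the fingers measure 114 mm over their backs; the gripper's body (76 mm by 85 mm) begins 54 mm behind the grasp point. The pads swing forward as they close: fully open they stand 13 mm farther back than shut.
Start: joints at [1.008, 0.181, 1.607, -0, 1.354, -0.206], TCP at [0.201, 0.539, 0.231] pointing down, gripper open.
Joint ranges: [-2.99, 2.99], [-0.89, 2.07], [0.3, 2.58], [-1.14, 4.28], [0, 2.63], [-3.12, 3.12]. Speed limits (rad/s): [2.57, 2.57, 3.01, 3.14, 3.14, 3.14].

INTERFACE

Orientations are given as a unit quaternion [w, x, y, z].
In Python, from bench import ctrl gives the robot as it stands.
- The arm moves only by the tool carry_out, never from a script. Its argument "plan" is text: rows parted by semicolons, each of 6 numbers parted by spaces: the shift along the tool's x, y, z as a fraction of full scale, then the turn, a rotation vector about the tool's x, y, z as a fraction of full scale. A call has exactly 8 rows; each row shifts and turns the commanded pose from where the row before left it, along the tool's axes as they then stand; what a row does not reach is not made up. Full scale, the value 1, is 40 mm for a shift and 0.1 rad for a turn. A row lasts 1/12 s, in which the tool goes at most 41.7 mm and 7.16 degrees, less where a joint would pass 70% of its speed; a pose out of reach is approached as far as the arm can. A call with a number of a shift or a turn outside -1 to 1 is refused whole. A call with a gripper value outside its range is refused whole. "claw" is the gripper's target within -1 to 1 (shut at 1, half-way at 0, fully open at -1), set as the call begins (left out, the last holds). The fingers move at their own pace and stop on an object; the grip force is fixed at half the most. Time passes only in rows, so rows that do not move let the fingers close, or fill a call up. It gives the time, the measured TCP pose, the force, the opening and the grip force at its end, in the units of the state.
- ctrl.get_obs(): the state, without advancing time (a new reading comes with each control period).
- ctrl.camera(name): name is "scene" or "top" or "wrist"; returns a dict with "pixels" (400x640x3 uint8, red, green, blue), "mtx" (3x3 intrinsics, pixels), "R" (3x3) and "t" (3): a world point X has camera coordinates R X + t. Camera axes: x right, y down, z forward; pixel columns grow to the right and rows downward; lengths in m; the calibration is good to about 2 mm. The wrist camera is an equidistant fisheye: a pixel r from the principal point sees the ray r / f radians off the axis. A picture is of the moment at which its call begins. There is no depth.
- ctrl.hand_in(): hands the job in; it is judged then, once.
The state is a dict: "time_s": time; "q": joint angles; "dq": joint speeds; "joint_efforts": joint torques, N m; "eef_pos": TCP position; "eef_rot": TCP orientation; "wrist_force": force on the tool from outside, world axes, zero at the start; "torque": the same for the moment, N m; "opening": opening from 0.0 (shut) to 1.0 (fully open); "grasp_force": force on a finger pad.
Only numpy, scipy, OpenCV 4.12 (cv2) and the standard library are available. Lean on these libraries where they do the work, as an engineer would, in place of code of your own. Each camera call takes 0.05 s, during which the arm holds its last target. There are 200 camera calls.

TASK

The three-legged stool seat lies upside down on its work pads with one leg fitted. Take the two legs that stand in the drilled beam and dry-fit them in the seat's two empty slanting holes, each pushed fully home with its shoulder down on the collar. Leave the seat lying flat where it is on its pads, and leave the glue, tape, mallet and clamp where they are.

Things in the scene. Friction and masses are not known exactly. Their poses are not given: they have to be found in the camera images.
- leg_a_mid (a point): Loose round stool leg of dark wood, 200 mm, 0.1 kg, upright in the rack, its tenon 40 mm deep. From below: tenon 24 mm thick, 50 mm long, 4 mm bevel at its tip; flat shoulder 35 mm across; body swelling to 39 mm; straight foot 28 mm thick, the last 65 mm; foot end 220 mm above the bench. Point: on its axis, 100 mm from either end, 50 mm from the shoulder; z along the leg from tenon to foot.
- leg_b_mid (a point): Other round stool leg of dark wood, 200 mm, 0.1 kg, upright in the rack, its tenon 40 mm deep. From below: tenon 24 mm thick, 50 mm long, 4 mm bevel at its tip; flat shoulder 35 mm across; body swelling to 39 mm; straight foot 28 mm thick, the last 65 mm; foot end 220 mm above the bench. Point: on its axis, 100 mm from either end, 50 mm from the shoulder; z along the leg from tenon to foot.
- socket_1 (a point): Free leg hole 1, at +120 degrees round the seat from the fitted leg. Point: centre of its mouth, on the flat face of a brown wooden collar 54 mm across, square to the hole. z: the hole's axis, upwards, leaning 24 degrees from vertical away from the seat's centre. Hole 26 mm wide, 46 mm long, right through, room below. Fully home: shoulder on the collar, the leg's half-way point 50 mm from here along z.
- socket_2 (a point): Free leg hole 2, at -120 degrees round the seat from the fitted leg. Point: centre of its mouth, on the flat face of a brown wooden collar 54 mm across, square to the hole. z: the hole's axis, upwards, leaning 24 degrees from vertical away from the seat's centre. Hole 26 mm wide, 46 mm long, right through, room below. Fully home: shoulder on the collar, the leg's half-way point 50 mm from here along z.
- seat: Round pale wooden seat, 260 mm across, 30 mm thick, 1.15 kg, loose, lying level and upside down on the pads. Origin: centre of its lower face, 25 mm above the bench; z up; x towards the fitted leg, which leans out 24 degrees, its foot end 146 mm from the seat's axis and 179 mm above the origin. Collars rise to 53 mm, hole mouths 85 mm from the axis and 42 mm above the origin.
- pads: Three orange and black non-slip work pads, 76 mm across and 25 mm tall, fixed on the bench under the seat, between the holes. Origin: on the bench midway between them, under the seat's centre.
- rack: Beam offcut 250 mm long (its y), 88 mm wide (its x) and 60 mm tall, fixed on the bench, with three holes 26 mm in diameter and 40 mm deep along its middle line, at y = -80, 0 and 80 mm. The loose legs stand in the outer two; the middle one is empty. Origin: centre of its underside.
- glue: Bystander: yellow glue bottle with orange cap, 62 mm across and 170 mm tall, upright. Origin: centre of its foot.
- tape: Bystander: red roll of tape lying flat, 104 mm across and 48 mm tall. Origin: centre of its underside.
- mallet: Bystander: black rubber mallet lying down, 245 mm long along its x, head 100 mm wide and 58 mm thick at +x. Origin: on the bench, under the handle 85 mm from the head's middle.
- clamp: Bystander: steel bar clamp with orange sliding jaw lying flat, 340 mm bar along its x, 30 mm tall, handle to -x. Origin: on the bench, under the bar's middle.

How it is judged:
By the outcome, as a careful person would: the job done as asked, in the order asked, and still so for the second after the job is handed in, with the robot touching nothing.
It also fails if it takes over 64 s, if anything falls off the work surface, if the arm or the gripper's body presses on something with over 40 N, if the wrist force passes 120 N, or if a joint passes its speed limit or range.

## Working session

There is one attempt and no reset: what is moved stays moved. The work goes in short steps, Python scripts to look and compute and a tool call to move; the robot and the scene stay as the last step left them, time stands still between calls to the robot, and variables do not carry over. Pictures are saved under pics/ and viewed, at most 10 in all, crops included, and the job is handed in when it is done.

Besides the shell and the picture viewer there is one more tool, called after "Emit:" as name(argument=value, ...) on one line, values as JSON. carry_out: Moves the arm, as the interface text tells. Shift numbers are shares of 40 mm and turn numbers shares of 0.1 rad, none past 1 either way. Its arguments: {"type":"object","properties":{"plan":{"type":"string"},"claw":{"type":"number"}},"required":["plan"]}

```bash
mkdir -p pics; ls
cat > h.py <<'E'
import numpy as np,cv2,json
from bench import ctrl
from scipy.spatial.transform import Rotation as Ro
def snap(n,tag):
    c=ctrl.camera(n); np.savez(f'pics/{tag}.npz',**{k:np.array(v) for k,v in c.items()})
    cv2.imwrite(f'pics/{tag}.png',cv2.cvtColor(c['pixels'],cv2.COLOR_RGB2BGR)); return c
def load(tag): return dict(np.load(f'pics/{tag}.npz'))
def proj(c,X):
    p=np.atleast_2d(X)@c['R'].T+c['t']; q=p@c['mtx'].T; return q[:,:2]/q[:,2:]
def ray(c,u,v):
    d=c['R'].T@np.linalg.inv(c['mtx'])@[u,v,1]; return -c['R'].T@c['t'],d
def atz(c,u,v,z):
    o,d=ray(c,u,v); return o+d*(z-o[2])/d[2]
E
python3 - <<'E'
from h import *
a=snap('scene','s0');b=snap('top','t0')
print(-a['R'].T@a['t'],-b['R'].T@b['t'],ctrl.hold_point_z,ctrl.get_obs()); print(b['mtx'])
im=np.vstack([a['pixels'],b['pixels']])
E
```

```text
pics
[1.10935849 0.82121465 0.74889808] [0.42254837 0.00317721 1.40077068] 0.0187 {'time_s': 0.1, 'q': array([ 1.00768198e+00,  1.81478136e-01,  1.60791127e+00,  4.64567808e-06,
        1.35380067e+00, -2.06274510e-01]), 'dq': array([ 9.12915811e-08, -8.68374349e-04, -8.70193659e-04, -4.26921927e-04,
       -2.41258149e-03,  1.95024427e-03]), 'joint_efforts': array([-2.08159572e-04, -4.45872045e+01, -3.52236843e+01, -3.71915603e-04,
        4.09369051e-03, -2.91267793e-05]), 'eef_pos': array([0.20055254, 0.53835899, 0.23046627]), 'eef_rot': array([-3.01838199e-04,  1.77475236e-01,  9.84124943e-01, -7.39482119e-04]), 'wrist_force': array([-0.2296615 ,  0.44482533, -0.38778419]), 'torque': array([ 0.04307768, -0.02318228,  0.03737859]), 'grasp_force': 0.0, 'opening': 0.9980240236853165}
[[485.11983816   0.         320.18979101]
 [  0.         485.11983816 203.68448145]
 [  0.           0.           1.        ]]
```

View pics/s0.png

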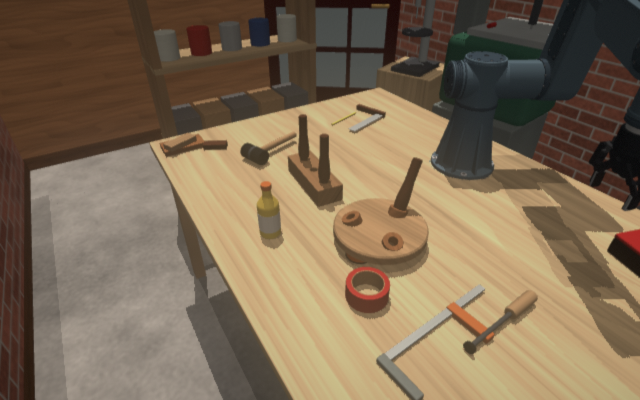

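View pics/t0.png

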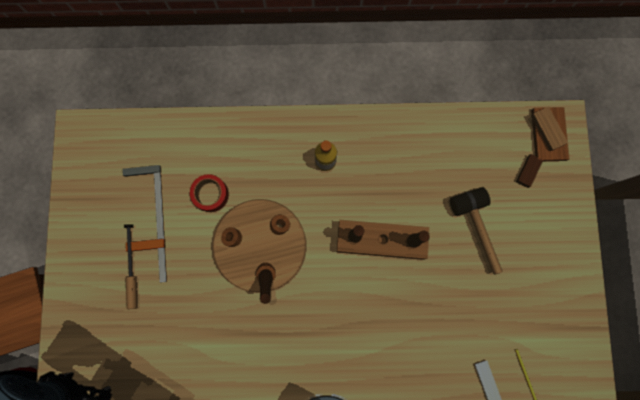

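Top view: the seat is near (259,245) with collars near (231,237) and (280,224), and the fitted leg points to (265,298). The rack is near (382,240) with legs near (356,233) and (417,240). I'll enlarge both pictures.

Run:
```python
import cv2
a=cv2.imread('pics/t0.png')[175:310,200:440]; cv2.imwrite('pics/t0c.png',cv2.convertScaleAbs(cv2.resize(a,None,fx=3.3,fy=3.3,interpolation=cv2.INTER_CUBIC),alpha=1.6))
a=cv2.imread('pics/s0.png')[105:275,280:440]; cv2.imwrite('pics/s0c.png',cv2.convertScaleAbs(cv2.resize(a,None,fx=3.5,fy=3.5,interpolation=cv2.INTER_CUBIC),alpha=1.4))
```

```text
(no output)
```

View pics/t0c.png

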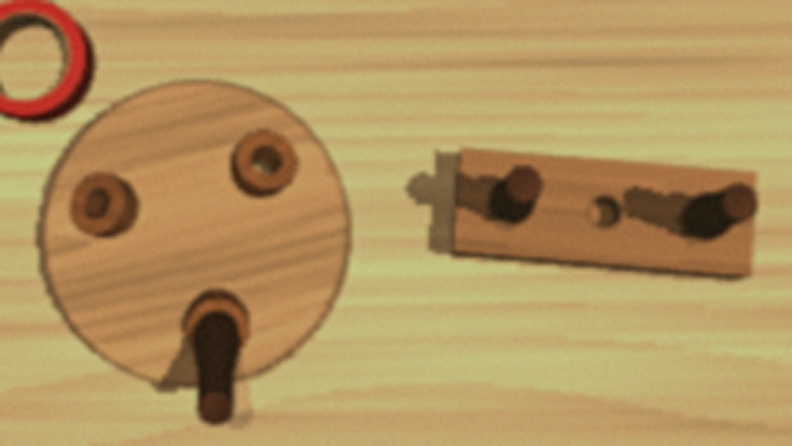

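View pics/s0c.png

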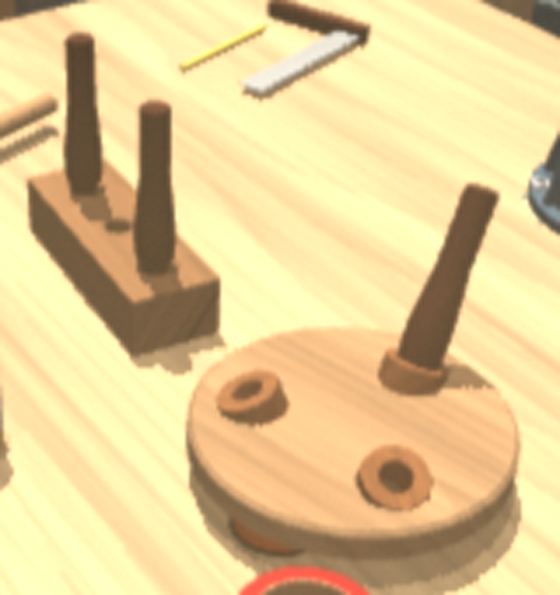

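The crops show, in top-crop pixels, mouths at (98,203) and (264,160), the fitted foot end at (214,407), the disc centre at (195,234), and leg tops at (524,184) and (739,203). In scene-crop pixels, mouths are at (248,391) and (396,475), the fitted foot at (482,191), and leg tops at (79,40) and (155,107). Next I fit the seat and rack poses.

```bash
cat > fit.py <<'E'
from h import *
from scipy.optimize import least_squares
T=load('t0');S=load('s0')
t=lambda u,v:np.array([(u+.5)/3.3-.5+200,(v+.5)/3.3-.5+175]); s=lambda u,v:np.array([(u+.5)/3.5-.5+280,(v+.5)/3.5-.5+105])
def rot(a,p): c,q=np.cos(a),np.sin(a); return np.array([c*p[0]-q*p[1],q*p[0]+c*p[1],p[2]])
def pol(r,deg,z): a=np.radians(deg); return np.array([r*np.cos(a),r*np.sin(a),z])
seat=[(T,t(98,203),pol(.085,-120,.067)),(T,t(264,160),pol(.085,120,.067)),(T,t(214,407),pol(.146,0,.204)),(T,t(195,234),pol(0,0,.055)),
 (S,s(396,475),pol(.085,-120,.067)),(S,s(248,391),pol(.085,120,.067)),(S,s(482,191),pol(.146,0,.204))]
rack=[(T,t(524,184),np.array([0,.08,.22])),(T,t(739,203),np.array([0,-.08,.22])),(S,s(155,107),np.array([0,.08,.22])),(S,s(79,40),np.array([0,-.08,.22])),
 (T,t(460,148),np.array([.044,.125,.06])),(T,t(756,172),np.array([.044,-.125,.06])),(T,t(455,252),np.array([-.044,.125,.06]))]
if __name__=='__main__':
  print(atz(T,*t(195,234),.055))
  for n,L,x0s in(('seat',seat,[(.35,.17,3.1)]),('rack',rack,[(.35,-.1,0.)])):
    best=None
    for x0 in x0s:
      f=lambda x:np.concatenate([proj(c,rot(x[2],p)+[x[0],x[1],0])[0]-uv for c,uv,p in L])
      r=least_squares(f,x0); print(n,r.x.round(4),r.fun.reshape(-1,2).round(1).tolist())
E
python3 fit.py
```

```text
[0.52018472 0.17612813 0.055     ]
seat [0.5229 0.1769 3.3782] [[-1.0, -0.1], [0.6, -0.4], [0.0, 0.5], [-0.3, -1.0], [0.4, -0.0], [-0.4, -0.8], [0.5, -1.4]]
rack [ 0.5327 -0.1679 -0.0986] [[-0.1, 0.2], [0.3, -0.3], [0.1, -0.7], [0.0, -1.2], [-0.0, -0.1], [0.1, -0.2], [-0.9, -0.0]]
```

```bash
cat >> h.py <<'E'
def pose():
    o=ctrl.get_obs(); w=o['eef_rot']; return o['eef_pos'],Ro.from_quat(np.r_[w[1:],w[0]]),o
def go(p=None,zax=None,yax=None,R=None):
    """tool-axis shift (units of 40mm) and turn (units .1rad) to a target; shift given in present axes"""
    p0,R0,o=pose()
    if R is None and zax is not None:
        z=np.array(zax)/np.linalg.norm(zax); y=np.array(yax) if yax is not None else R0.apply([0,1,0])
        y=y-z*(y@z); y/=np.linalg.norm(y); R=Ro.from_matrix(np.c_[np.cross(y,z),y,z])
    print('t',round(o['time_s'],2),'pos',p0.round(4),'F',o['wrist_force'].round(1),'op',round(o['opening'],3),'g',round(o['grasp_force'],1),'q',o['q'].round(2))
    if p is not None: print('shift/40mm',(R0.inv().apply(np.array(p)-p0)/.04).round(2), 'in new axes',((R or R0).inv().apply(np.array(p)-p0)/.04).round(2))
    if R is not None: print('turn/.1',((R0.inv()*R).as_rotvec()/.1).round(2))
E
python3 - <<'E'
from h import *
go([.5406,-.0883,.33],[0,0,-1])
E
```

```text
t 0.1 pos [0.2006 0.5384 0.2305] F [-0.2  0.4 -0.4] op 0.998 g 0.0 q [ 1.01  0.18  1.61  0.    1.35 -0.21]
shift/40mm [-13.44 -11.71  -2.47] in new axes [-13.44 -11.71  -2.49]
turn/.1 [-0.02 -0.   -0.  ]
```

Emit:
carry_out(plan="-0.56 -0.49 -0.31 0 0 0;-0.56 -0.49 -0.31 0 0 0;-0.56 -0.49 -0.31 0 0 0;-0.56 -0.49 -0.31 0 0 0;-0.56 -0.49 -0.31 0 0 0;-0.56 -0.49 -0.31 0 0 0;-0.56 -0.49 -0.31 0 0 0;-0.56 -0.49 -0.31 0 0 0", claw=-1)

```text
time_s: 0.77
eef_pos: [0.3141, 0.3279, 0.3308]
eef_rot: [-0.0, 0.177, 0.984, -0.0]
wrist_force: [0.0, -0.3, 0.7]
opening: 0.998
grasp_force: 0.0
```

Emit:
carry_out(plan="-0.56 -0.49 0 0 0 0;-0.56 -0.49 0 0 0 0;-0.56 -0.49 0 0 0 0;-0.56 -0.49 0 0 0 0;-0.56 -0.49 0 0 0 0;-0.56 -0.49 0 0 0 0;-0.56 -0.49 0 0 0 0;-0.56 -0.49 0 0 0 0")

```text
time_s: 1.43
eef_pos: [0.4273, 0.1184, 0.3302]
eef_rot: [-0.0, 0.177, 0.984, -0.0]
wrist_force: [0.9, 0.3, -0.4]
opening: 1.002
grasp_force: 0.0
```

Emit:
carry_out(plan="-0.56 -0.49 0 0 0 0;-0.56 -0.49 0 0 0 0;-0.56 -0.49 0 0 0 0;-0.56 -0.49 0 0 0 0;-0.56 -0.49 0 0 0 0;-0.56 -0.49 0 0 0 0;-0.56 -0.49 0 0 0 0;-0.56 -0.49 0 0 0 0")

```text
time_s: 2.1
eef_pos: [0.5405, -0.0911, 0.33]
eef_rot: [-0.0, 0.178, 0.984, 0.0]
wrist_force: [1.5, 0.8, 0.1]
opening: 0.998
grasp_force: 0.0
```

Run:
```python
from h import *
go([.5406,-.0883,.33],[0,0,-1])
c=snap('wrist','w1'); print(c['mtx'],-c['R'].T@c['t'])
```

```text
t 2.1 pos [ 0.5405 -0.0911  0.33  ] F [1.5 0.8 0.1] op 0.998 g 0.0 q [-0.38  0.06  1.55  0.    1.54 -1.6 ]
shift/40mm [ 0.02  0.07 -0.  ] in new axes [ 0.02  0.07 -0.  ]
turn/.1 [ 0.   -0.01  0.  ]
[[309.70691629   0.         324.37237742]
 [  0.         309.70691629 199.90847516]
 [  0.           0.           1.        ]] [ 0.46361375 -0.06212636  0.47300208]
```

View pics/w1.png

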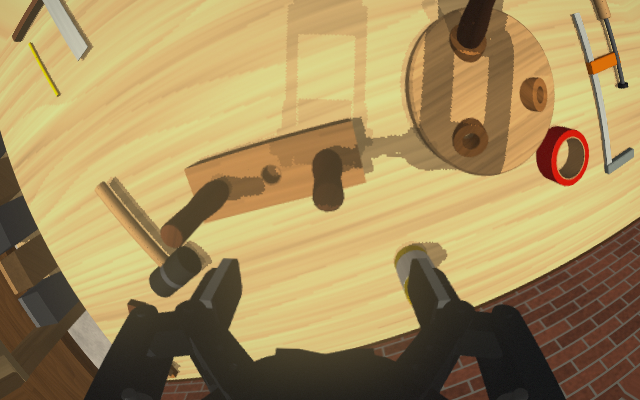

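The wrist view shows the near leg's foot end at about (329,195), the far leg's at (173,237), and the collars near (470,139) and (537,95). I'll check these against the fit.

```bash
cat >> h.py <<'E'
def wray(c,u,v):
    d=np.array([u-c['mtx'][0,2],v-c['mtx'][1,2]])/c['mtx'][0,0]; r=np.hypot(*d)
    return -c['R'].T@c['t'], c['R'].T@np.r_[d/r*np.sin(r),np.cos(r)]
def watz(c,u,v,z):
    o,d=wray(c,u,v); return o+d*(z-o[2])/d[2]
def wproj(c,X):
    p=c['R']@np.array(X)+c['t']; h=np.hypot(p[0],p[1]); return c['mtx'][:2,2]+p[:2]/h*c['mtx'][0,0]*np.arctan2(h,p[2])
E
python3 - <<'E'
from h import *
c=load('w1')
print('legs',watz(c,329,195,.22),watz(c,173,237,.22)); print('predicted px',wproj(c,[.5406,-.0883,.22]),wproj(c,[.5248,-.2475,.22]),wproj(c,[.5815,.1154,.067]),wproj(c,[.5469,.2584,.067]))
im=cv2.imread('pics/w1.png'); a=cv2.resize(im[150:250,150:360],None,fx=3.8,fy=3.8,interpolation=2); b=cv2.resize(im[70:170,430:570],None,fx=2.0,fy=2.0,interpolation=2)
b=np.pad(cv2.resize(im[65:165,420:570],None,fx=3.8,fy=3.8,interpolation=2),((0,0),(0,0),(0,0)))[:220]
cv2.imwrite('pics/w1c.png',np.vstack([a,np.pad(b,((0,0),(0,a.shape[1]-b.shape[1]),(0,0)))]))
E
```

```text
legs [ 0.5421258  -0.08668752  0.22      ] [ 0.52891838 -0.24559501  0.22      ]
predicted px [326.62312526 194.0400521 ] [169.6545156  233.96107265] [470.32722721 139.42488206] [539.71830038  92.68965254]
```

View pics/w1c.png

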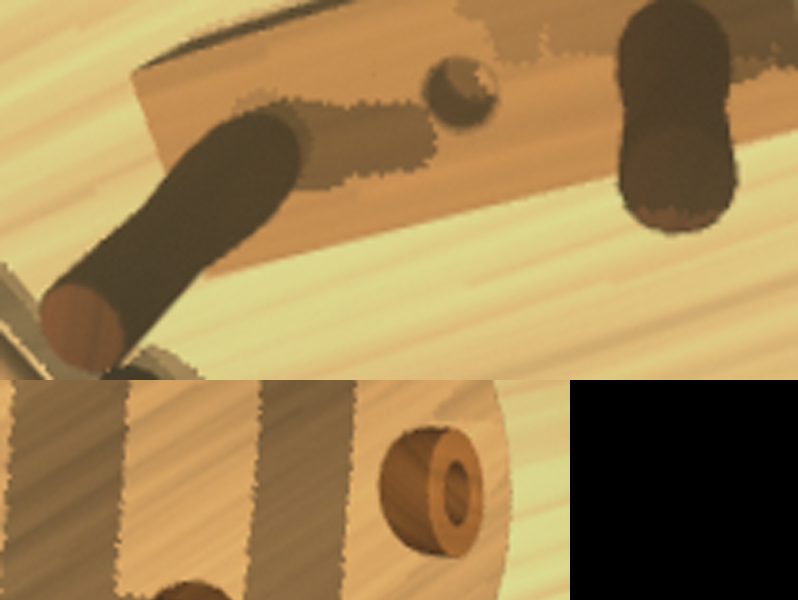

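Near leg crop (679,180) maps to image (328,197), far leg to (171,236), and collar 2 to (539.5,94). All agree with the fit to about 2–3 mm, so I descend on the near leg.

Emit:
carry_out(plan="0 0.09 0.4 0 0 0;0 0 0.6 0 0 0;0 0 0.6 0 0 0;0 0 0.6 0 0 0;0 0 0.6 0 0 0;0 0 0.6 0 0 0;0 0 0.5 0 0 0;0 0 0.25 0 0 0")

```text
time_s: 2.82
eef_pos: [0.5396, -0.0855, 0.1612]
eef_rot: [-0.002, 0.177, 0.984, 0.0]
wrist_force: [-0.8, 1.1, -0.2]
opening: 1.001
grasp_force: 0.0
```

Emit:
carry_out(plan="0 0 0 0 0 0;0 0 0 0 0 0;0 0 0 0 0 0;0 0 0 0 0 0;0 0 0 0 0 0;0 0 0 0 0 0;0 0 0 0 0 0;0 0 0 0 0 0", claw=1)

```text
time_s: 3.48
eef_pos: [0.5425, -0.087, 0.1662]
eef_rot: [0.001, 0.177, 0.984, -0.001]
wrist_force: [0.1, -0.9, 6.6]
opening: 0.311
grasp_force: 59.2
```

Emit:
carry_out(plan="0 0 -0.25 0 0 0;0 0 -0.5 0 0 0;0 0 -0.6 0 0 0;0 0 -0.6 0 0 0;0 0 -0.6 0 0 0;0 0 -0.6 0 0 0;0 0 -0.6 0 0 0;0 0 -0.35 0 0 0")

```text
time_s: 4.15
eef_pos: [0.542, -0.0864, 0.3321]
eef_rot: [0.002, 0.177, 0.984, -0.0]
wrist_force: [-0.5, -0.2, -0.7]
opening: 0.309
grasp_force: 59.3
```

```bash
cat >> h.py <<'E'
C=np.array([.5229,.1769,0]); YAW=3.3782; A=np.radians(24)
def sock(n):
    a=YAW+(2*np.pi/3)*(1 if n==1 else -1); e=np.array([np.cos(a),np.sin(a),0])
    return C+.085*e+[0,0,.067], e*np.sin(A)+[0,0,np.cos(A)]
E
python3 - <<'E'
from h import *
M,u=sock(2); print(M,u); go(M+u*.176,-u)
E
```

```text
[0.54696078 0.25842349 0.067     ] [0.11513412 0.39010105 0.91354546]
t 4.15 pos [ 0.542  -0.0864  0.3321] F [-0.5 -0.2 -0.7] op 0.309 g 59.3 q [-0.37  0.05  1.55  0.    1.54 -1.59]
shift/40mm [3.03 9.9  2.6 ] in new axes [ 3.1  10.07 -1.72]
turn/.1 [ 4.18 -0.27  0.06]
```

Emit:
carry_out(plan="0.19 0.62 0 0 0 0;0.19 0.62 0 0 0 0;0.19 0.62 0 0 0 0;0.19 0.62 0 0 0 0;0.19 0.62 0 0 0 0;0.19 0.62 0 0 0 0;0.19 0.62 0 0 0 0;0.19 0.62 0 0 0 0")

```text
time_s: 4.82
eef_pos: [0.5534, 0.1222, 0.3289]
eef_rot: [-0.0, 0.177, 0.984, 0.0]
wrist_force: [1.2, -0.2, -1.4]
opening: 0.312
grasp_force: 59.3
```

Emit:
carry_out(plan="0.19 0.62 0 0 0 0;0.19 0.62 0 0 0 0;0.19 0.62 0 0 0 0;0.19 0.62 0 0 0 0;0.19 0.62 0 0 0 0;0.19 0.62 0 0 0 0;0.19 0.62 0 0 0 0;0.19 0.62 0 0 0 0")

```text
time_s: 5.48
eef_pos: [0.5656, 0.3293, 0.3288]
eef_rot: [-0.0, 0.177, 0.984, -0.0]
wrist_force: [1.1, -0.9, -1.5]
opening: 0.311
grasp_force: 59.3
```

Emit:
carry_out(plan="0 0 0 0.5 -0.03 0;0 0 0 0.6 -0.04 0.01;0 0 0 0.6 -0.04 0.01;0 0 0 0.6 -0.04 0.01;0 0 0 0.6 -0.04 0.01;0 0 0 0.6 -0.04 0.01;0 0 0 0.5 -0.03 0.01;0 0 0 0.18 0 0")

```text
time_s: 6.15
eef_pos: [0.5656, 0.3289, 0.3274]
eef_rot: [-0.025, 0.176, 0.962, -0.208]
wrist_force: [-0.6, 0.3, -2.0]
opening: 0.308
grasp_force: 59.5
```

Run:
```python
from h import *
M,u=sock(2); go(M+u*.176,-u)
```

```text
t 6.15 pos [0.5656 0.3289 0.3274] F [-0.6  0.3 -2. ] op 0.308 g 59.5 q [ 0.49  0.55  0.99 -0.31  1.9  -0.78]
shift/40mm [0.01 0.99 2.29] in new axes [0.02 0.99 2.29]
turn/.1 [-0.03 -0.05 -0.  ]
```

Emit:
carry_out(plan="0.01 0.25 0 0 0 0;0.01 0.4 0.1 0 0 0;0 0.34 0.3 0 0 0;0 0 0.5 0 0 0;0 0 0.6 0 0 0;0 0 0.5 0 0 0;0 0 0.29 0 0 0;0 0 0 0 0 0")

```text
time_s: 6.82
eef_pos: [0.566, 0.3248, 0.225]
eef_rot: [-0.027, 0.177, 0.962, -0.208]
wrist_force: [0.4, -0.7, -2.8]
opening: 0.315
grasp_force: 59.4
```

Run:
```python
from h import *
M,u=sock(2); go(M+u*.176,-u); c=snap('wrist','w2'); s=snap('scene','s2')
p,R,_=pose(); tip=p+R.apply([0,0,.146])
print('tip',wproj(c,tip),proj(s,tip),'mouth',wproj(c,M),proj(s,M))
m=wproj(c,M).astype(int);q=proj(s,M)[0].astype(int)
a=c['pixels'][max(m[1]-75,0):m[1]+75,m[0]-60:m[0]+60]; b=s['pixels'][q[1]-75:q[1]+25,q[0]-40:q[0]+40]
print(max(m[1]-75,0),m[0]-60,q[1]-75,q[0]-40,a.shape)
a=cv2.resize(a,(3*a.shape[1],3*a.shape[0]),interpolation=2);b=cv2.resize(b,None,fx=5,fy=5,interpolation=2)
h=max(a.shape[0],b.shape[0]); cv2.imwrite('pics/w2c.png',cv2.convertScaleAbs(cv2.cvtColor(np.hstack([np.pad(x,((0,h-x.shape[0]),(0,0),(0,0))) for x in (a,b)]),4),alpha=1.3))
```

```text
t 6.82 pos [0.566  0.3248 0.225 ] F [ 0.4 -0.7 -2.8] op 0.315 g 59.4 q [ 0.48  0.6   1.11 -0.3   1.73 -0.73]
shift/40mm [-0.01  0.03 -0.09] in new axes [-0.01  0.03 -0.09]
turn/.1 [-0.04 -0.09 -0.  ]
tip [324.62512431 186.39863334] [[396.24188613 234.75754084]] mouth [325.54072044 178.27748514] [[393.18360686 240.3500908 ]]
103 265 165 353 (150, 120, 3)
```

View pics/w2c.png

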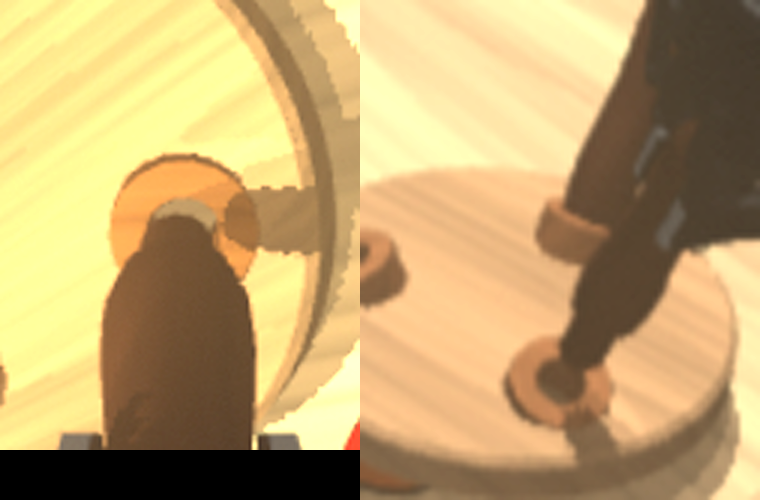

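The crop shows the mouth centre at crop (184,231) against the predicted (182,226), and the tip about where expected. The hole in the scene view matches to within 1 px. A small correction is enough before inserting slowly.

Emit:
carry_out(plan="-0.02 0.05 0.1 -0.04 -0.09 0;0 0 0.2 0 0 0;0 0 0.2 0 0 0;0 0 0.15 0 0 0;0 0 0.15 0 0 0;0 0 0.15 0 0 0;0 0 0.15 0 0 0;0 0 0 0 0 0")

```text
time_s: 7.58
eef_pos: [0.5634, 0.3099, 0.186]
eef_rot: [-0.02, 0.176, 0.962, -0.206]
wrist_force: [-0.2, -0.1, -1.7]
opening: 0.309
grasp_force: 59.5
```

Run:
```python
from h import *
M,u=sock(2); go(M+u*.096,-u)
```

```text
t 7.58 pos [0.5634 0.3099 0.186 ] F [-0.2 -0.1 -1.7] op 0.309 g 59.5 q [ 0.47  0.6   1.19 -0.3   1.64 -0.72]
shift/40mm [ 0.03 -0.03  0.87] in new axes [ 0.03 -0.03  0.87]
turn/.1 [ 0.02  0.03 -0.  ]
```

The tip is about 15 mm into the hole with no force, so I carry on.

Emit:
carry_out(plan="0 0 0.12 0 0 0;0 0 0.12 0 0 0;0 0 0.12 0 0 0;0 0 0.12 0 0 0;0 0 0.12 0 0 0;0 0 0.12 0 0 0;0 0 0.05 0 0 0;0 0 0 0 0 0")

```text
time_s: 8.25
eef_pos: [0.5604, 0.2983, 0.1586]
eef_rot: [-0.02, 0.176, 0.963, -0.206]
wrist_force: [-1.1, -0.9, -1.3]
opening: 0.313
grasp_force: 59.6
```

Run:
```python
from h import *
M,u=sock(2); go(M+u*.096,-u)
```

```text
t 8.25 pos [0.5604 0.2983 0.1586] F [-1.1 -0.9 -1.3] op 0.313 g 59.6 q [ 0.45  0.61  1.24 -0.31  1.58 -0.71]
shift/40mm [ 0.04 -0.03  0.12] in new axes [ 0.04 -0.03  0.12]
turn/.1 [ 0.03  0.04 -0.  ]
```

Very smooth. About 5 mm remain, so I'll push until the force rises.

Emit:
carry_out(plan="0 0 0.06 0 0 0;0 0 0.06 0 0 0;0 0 0.04 0 0 0;0 0 0.03 0 0 0;0 0 0.02 0 0 0;0 0 0.02 0 0 0;0 0 0 0 0 0;0 0 0 0 0 0")

```text
time_s: 8.92
eef_pos: [0.5604, 0.2962, 0.1543]
eef_rot: [-0.018, 0.176, 0.963, -0.204]
wrist_force: [-4.3, 2.6, 12.3]
opening: 0.31
grasp_force: 61.4
```

Run:
```python
from h import *
M,u=sock(2); go(M+u*.096,-u)
```

```text
t 8.92 pos [0.5604 0.2962 0.1543] F [-4.3  2.6 12.3] op 0.31 g 61.4 q [ 0.45  0.6   1.25 -0.31  1.57 -0.71]
shift/40mm [ 0.05 -0.03 -0.  ] in new axes [ 0.05 -0.03  0.  ]
turn/.1 [ 0.06  0.07 -0.  ]
```

Emit:
carry_out(plan="0 0 0.03 0 0 0;0 0 0.03 0 0 0;0 0 0.03 0 0 0;0 0 0 0 0 0;0 0 0 0 0 0;0 0 0 0 0 0;0 0 0 0 0 0;0 0 0 0 0 0")

```text
time_s: 9.58
eef_pos: [0.5608, 0.296, 0.1542]
eef_rot: [-0.016, 0.176, 0.963, -0.203]
wrist_force: [-6.3, 6.1, 25.2]
opening: 0.313
grasp_force: 63.0
```

Run:
```python
from h import *
M,u=sock(2); go(M+u*.096,-u)
s=snap('scene','s3'); q=proj(s,M)[0].astype(int); b=s['pixels'][q[1]-75:q[1]+35,q[0]-70:q[0]+70]
cv2.imwrite('pics/s3c.png',cv2.convertScaleAbs(cv2.cvtColor(cv2.resize(b,None,fx=5,fy=5,interpolation=2),4),alpha=1.5))
```

```text
t 9.58 pos [0.5608 0.296  0.1542] F [-6.3  6.1 25.2] op 0.313 g 63.0 q [ 0.45  0.6   1.26 -0.31  1.56 -0.71]
shift/40mm [ 0.06 -0.03 -0.  ] in new axes [ 0.06 -0.03 -0.  ]
turn/.1 [ 0.09  0.09 -0.  ]
```

View pics/s3c.png

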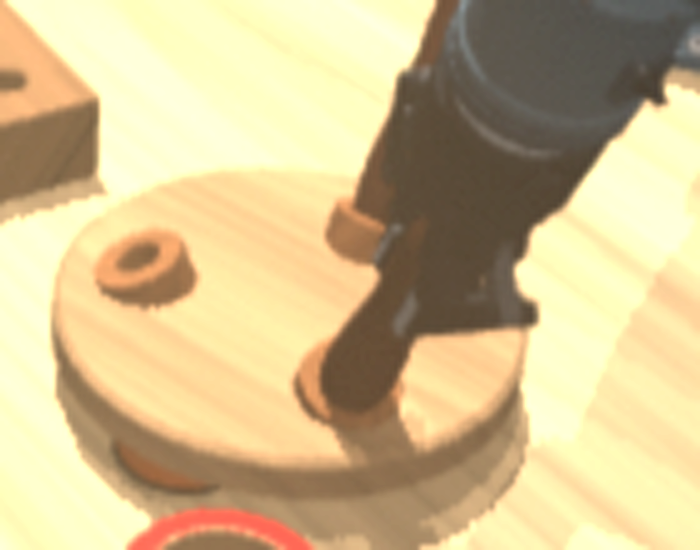

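The leg's shoulder sits on the collar, at about crop (360,400), and the force rose sharply at the expected depth. I'll ease off, open and retract along the axis.

Emit:
carry_out(plan="0 0 -0.05 0 0 0;0 0 -0.03 0 0 0;0 0 0 0 0 0;0 0 0 0 0 0;0 0 0 0 0 0;0 0 0 0 0 0;0 0 0 0 0 0;0 0 0 0 0 0")

```text
time_s: 10.3
eef_pos: [0.5605, 0.2962, 0.1543]
eef_rot: [-0.018, 0.176, 0.963, -0.204]
wrist_force: [-4.2, 2.4, 14.1]
opening: 0.311
grasp_force: 61.5
```

Emit:
carry_out(plan="0 0 0 0 0 0;0 0 0 0 0 0;0 0 0 0 0 0;0 0 0 0 0 0;0 0 0 0 0 0;0 0 0 0 0 0;0 0 0 0 0 0;0 0 0 0 0 0", claw=-1)

```text
time_s: 10.97
eef_pos: [0.5597, 0.2949, 0.1506]
eef_rot: [-0.019, 0.176, 0.963, -0.205]
wrist_force: [0.2, 0.8, -0.3]
opening: 0.998
grasp_force: 0.0
```

Emit:
carry_out(plan="0 0 -0.2 0 0 0;0 0 -0.4 0 0 0;0 0 -0.5 0 0 0;0 0 -0.6 0 0 0;0 0 -0.6 0 0 0;0 0 -0.6 0 0 0;0 0 -0.6 0 0 0;0 0 -0.5 0 0 0")

```text
time_s: 11.63
eef_pos: [0.5774, 0.3581, 0.2998]
eef_rot: [-0.019, 0.176, 0.963, -0.205]
wrist_force: [0.6, 0.4, -0.5]
opening: 1.0
grasp_force: 0.0
```

Run:
```python
from h import *
snap('scene','s4'); go([.526,-.2473,.33],[0,0,-1],[.349,.937,0])
```

```text
t 11.68 pos [0.5785 0.3596 0.3038] F [-1.6 -0.7  3.2] op 1.001 g 0.0 q [ 0.52  0.62  0.93 -0.3   1.87 -0.74]
shift/40mm [ -4.04 -13.68   5.37] in new axes [ -4.07 -14.68  -0.66]
turn/.1 [-4.08  0.4  -0.05]
```

Emit:
carry_out(plan="0 0 -0.2 -0.51 0.05 0;0 0 -0.2 -0.51 0.05 0;0 0 -0.2 -0.51 0.05 -0.01;0 0 -0.2 -0.51 0.05 -0.01;0 0 -0.2 -0.51 0.05 -0.01;0 0 0 -0.51 0.05 -0.01;0 0 0 -0.51 0.05 -0.01;0 0 0 -0.51 0.05 0")

```text
time_s: 12.35
eef_pos: [0.5805, 0.369, 0.3355]
eef_rot: [-0.002, 0.178, 0.984, -0.001]
wrist_force: [-0.8, 0.4, -0.2]
opening: 1.001
grasp_force: 0.0
```

Emit:
carry_out(plan="-0.18 -0.62 0 0 0 0;-0.18 -0.62 0 0 0 0;-0.18 -0.62 0 0 0 0;-0.18 -0.62 0 0 0 0;-0.18 -0.62 0 0 0 0;-0.18 -0.62 0 0 0 0;-0.18 -0.62 0 0 0 0;-0.18 -0.62 0 0 0 0")

```text
time_s: 13.02
eef_pos: [0.5647, 0.1617, 0.336]
eef_rot: [-0.003, 0.178, 0.984, -0.003]
wrist_force: [0.4, 0.0, 0.3]
opening: 0.997
grasp_force: 0.0
```

Emit:
carry_out(plan="-0.18 -0.62 0 0 0 0;-0.18 -0.62 0 0 0 0;-0.18 -0.62 0 0 0 0;-0.18 -0.62 0 0 0 0;-0.18 -0.62 0 0 0 0;-0.18 -0.62 0 0 0 0;-0.18 -0.62 0 0 0 0;-0.18 -0.62 0 0 0 0")

```text
time_s: 13.68
eef_pos: [0.5493, -0.0443, 0.337]
eef_rot: [-0.003, 0.178, 0.984, -0.003]
wrist_force: [0.9, 0.1, -0.0]
opening: 0.998
grasp_force: 0.0
```

Run:
```python
from h import *
go([.526,-.2473,.33],[0,0,-1],[.349,.937,0])
```

```text
t 13.68 pos [ 0.5493 -0.0443  0.337 ] F [ 0.9  0.1 -0. ] op 0.998 g 0.0 q [-0.29  0.06  1.53 -0.01  1.56 -1.51]
shift/40mm [-1.23 -4.96  0.2 ] in new axes [-1.23 -4.96  0.17]
turn/.1 [-0.06 -0.05 -0.01]
```

Emit:
carry_out(plan="-0.18 -0.7 0 -0.06 -0.05 0;-0.18 -0.7 0 0 0 0;-0.18 -0.7 0 0 0 0;-0.18 -0.7 0 0 0 0;-0.18 -0.7 0 0 0 0;-0.18 -0.7 0 0 0 0;-0.15 -0.76 0.1 0 0 0;0 0 0.1 0 0 0")

```text
time_s: 14.35
eef_pos: [0.5253, -0.2511, 0.3288]
eef_rot: [0.0, 0.18, 0.984, -0.001]
wrist_force: [-0.2, 0.4, 0.2]
opening: 0.999
grasp_force: 0.0
```

Run:
```python
from h import *
go([.526,-.2473,.164],[0,0,-1],[.349,.937,0]); c=snap('wrist','w5')
m=wproj(c,[.526,-.2473,.22]);print(m); m=m.astype(int)
# new look at leg 2 foot, and at socket 1 in scene s4
a=c['pixels'][m[1]-50:m[1]+50,m[0]-50:m[0]+50]; s=load('s4'); M,u=sock(1); q=proj(s,M)[0]; print(m-50,q); q=q.astype(int); print(q-[70,75])
b=s['pixels'][q[1]-75:q[1]+75,q[0]-70:q[0]+70]
a=cv2.resize(a,(360,360),interpolation=2); b=cv2.resize(b,(420,450),interpolation=2)
cv2.imwrite('pics/w5c.png',cv2.convertScaleAbs(cv2.cvtColor(np.hstack([np.pad(a,((0,90),(0,0),(0,0))),b]),4),alpha=1.4))
```

```text
t 14.35 pos [ 0.5253 -0.2511  0.3288] F [-0.2  0.4  0.2] op 0.999 g 0.0 q [-0.65  0.13  1.47 -0.    1.54 -1.86]
shift/40mm [0.02 0.11 4.12] in new axes [0.02 0.1  4.12]
turn/.1 [-0.02  0.01 -0.05]
[328.37187838 194.56086838]
[278 144] [350.11376044 215.61157592]
[280 140]
```

View pics/w5c.png

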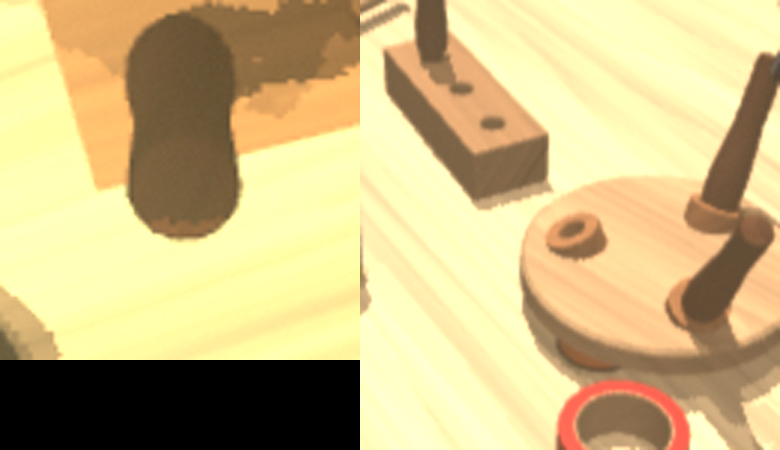

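Leg 1 is seated in the scene view. The second leg's foot end is at about (329,195), as predicted, and mouth 1 at (350.7,217) is within 1.5 px. Descending and gripping.

Emit:
carry_out(plan="0 0.11 0.4 0 0 0;0 0 0.6 0 0 0;0 0 0.65 0 0 0;0 0 0.65 0 0 0;0 0 0.65 0 0 0;0 0 0.6 0 0 0;0 0 0.4 0 0 0;0 0 0.15 0 0 0")

```text
time_s: 15.07
eef_pos: [0.5266, -0.2397, 0.1619]
eef_rot: [-0.002, 0.177, 0.984, 0.001]
wrist_force: [-1.1, 0.1, -0.4]
opening: 0.999
grasp_force: 0.0
```

Emit:
carry_out(plan="0 0 0 0 0 0;0 0 0 0 0 0;0 0 0 0 0 0;0 0 0 0 0 0;0 0 0 0 0 0;0 0 0 0 0 0;0 0 0 0 0 0;0 0 0 0 0 0", claw=1)

```text
time_s: 15.73
eef_pos: [0.5286, -0.2436, 0.1667]
eef_rot: [0.001, 0.178, 0.984, -0.001]
wrist_force: [-2.0, -4.3, 6.8]
opening: 0.313
grasp_force: 58.7
```

Emit:
carry_out(plan="0 0 -0.25 0 0 0;0 0 -0.5 0 0 0;0 0 -0.6 0 0 0;0 0 -0.6 0 0 0;0 0 -0.6 0 0 0;0 0 -0.6 0 0 0;0 0 -0.6 0 0 0;0 0 -0.35 0 0 0")

```text
time_s: 16.4
eef_pos: [0.5286, -0.2416, 0.3321]
eef_rot: [0.001, 0.178, 0.984, 0.0]
wrist_force: [0.8, -0.3, 0.1]
opening: 0.313
grasp_force: 58.8
```

Run:
```python
from h import *
M,u=sock(1); print(M,u); go(M+u*.176,-u)
```

```text
[0.58147102 0.11530101 0.067     ] [ 0.28027036 -0.2947596   0.91354546]
t 16.4 pos [ 0.5286 -0.2416  0.3321] F [ 0.8 -0.3  0.1] op 0.313 g 58.8 q [-0.63  0.13  1.47  0.    1.55 -1.85]
shift/40mm [0.28 8.04 2.61] in new axes [-0.72  7.46  3.91]
turn/.1 [-1.76  3.82  0.34]
```

Emit:
carry_out(plan="0.02 0.5 0 0 0 0;0.02 0.5 0 0 0 0;0.02 0.5 0 0 0 0;0.02 0.5 0 0 0 0;0.02 0.5 0 0 0 0;0.02 0.5 0 0 0 0;0.02 0.5 0 0 0 0;0.02 0.5 0 0 0 0")

```text
time_s: 17.07
eef_pos: [0.5778, -0.0881, 0.3287]
eef_rot: [-0.001, 0.178, 0.984, 0.001]
wrist_force: [0.5, -0.6, -1.7]
opening: 0.311
grasp_force: 58.8
```

Emit:
carry_out(plan="0.02 0.5 0 0 0 0;0.02 0.5 0 0 0 0;0.02 0.5 0 0 0 0;0.02 0.5 0 0 0 0;0.02 0.5 0 0 0 0;0.02 0.5 0 0 0 0;0.02 0.5 0 0 0 0;0.02 0.5 0 0 0 0")

```text
time_s: 17.73
eef_pos: [0.6276, 0.0639, 0.3287]
eef_rot: [-0.001, 0.177, 0.984, 0.001]
wrist_force: [0.3, -0.0, -1.7]
opening: 0.312
grasp_force: 58.8
```

Emit:
carry_out(plan="0 0 0 -0.2 0.43 0.04;0 0 0 -0.25 0.55 0.05;0 0 0 -0.25 0.55 0.05;0 0 0 -0.25 0.55 0.05;0 0 0 -0.25 0.55 0.05;0 0 0 -0.25 0.55 0.05;0 0 0 -0.23 0.46 0.04;0 0 0 -0.08 0.18 0.01")

```text
time_s: 18.4
eef_pos: [0.6278, 0.0618, 0.3278]
eef_rot: [-0.173, 0.191, 0.959, 0.121]
wrist_force: [0.3, -0.5, -1.7]
opening: 0.312
grasp_force: 58.9
```

Run:
```python
from h import *
M,u=sock(1); go(M+u*.176,-u)
```

```text
t 18.4 pos [0.6278 0.0618 0.3278] F [ 0.3 -0.5 -1.7] op 0.312 g 58.9 q [-0.21  0.46  1.11  0.25  1.92 -1.34]
shift/40mm [-1.   -0.35  2.27] in new axes [-0.98 -0.35  2.27]
turn/.1 [ 0.01 -0.07  0.  ]
```

Emit:
carry_out(plan="-0.25 -0.09 0 0 -0.07 0;-0.4 -0.15 0.1 0 0 0;-0.33 -0.11 0.3 0 0 0;0 0 0.5 0 0 0;0 0 0.6 0 0 0;0 0 0.45 0 0 0;0 0 0.25 0 0 0;0 0 0 0 0 0")

```text
time_s: 19.07
eef_pos: [0.6302, 0.0637, 0.2286]
eef_rot: [-0.17, 0.19, 0.96, 0.119]
wrist_force: [-0.5, -1.0, -1.7]
opening: 0.311
grasp_force: 58.9
```

Run:
```python
from h import *
M,u=sock(1); go(M+u*.176,-u); c=snap('wrist','w6'); s=snap('scene','s6')
p,R,_=pose(); tip=p+R.apply([0,0,.146])
m=wproj(c,M).astype(int);q=proj(s,M)[0].astype(int)
m0=np.array([m[0]-60,max(m[1]-75,0)]);q0=q-[40,75]
print('crop px: tip',(wproj(c,tip)-m0)*3,(proj(s,tip)[0]-q0)*5+[360,0],'mouth',(wproj(c,M)-m0)*3,(proj(s,M)[0]-q0)*5+[360,0])
for d in np.eye(3)*.005: print('5mm tool shift moves tip', (wproj(c,tip+R.apply(d))-wproj(c,tip)).round(1)*3,((proj(s,tip+R.apply(d))-proj(s,tip))[0].round(1)*5))
a=c['pixels'][m0[1]:m0[1]+150,m0[0]:m0[0]+120]; b=s['pixels'][q0[1]:q0[1]+100,q0[0]:q0[0]+80]
a=cv2.resize(a,None,fx=3,fy=3,interpolation=2);b=cv2.resize(b,None,fx=5,fy=5,interpolation=2)
h=max(a.shape[0],b.shape[0]); cv2.imwrite('pics/w6c.png',cv2.convertScaleAbs(cv2.cvtColor(np.hstack([np.pad(x,((0,h-x.shape[0]),(0,0),(0,0))) for x in (a,b)]),4),alpha=1.3))
```

```text
t 19.07 pos [0.6302 0.0637 0.2286] F [-0.5 -1.  -1.7] op 0.311 g 58.9 q [-0.21  0.52  1.22  0.23  1.74 -1.38]
shift/40mm [-0.02 -0.    0.01] in new axes [-0.02 -0.    0.01]
turn/.1 [-0.02  0.    0.  ]
crop px: tip [183.40633656 256.23671   ] [536.74687457 329.83839706] mouth [182.12007081 226.81069354] [560.56880219 378.05787962]
5mm tool shift moves tip [  0. -15.] [ 8.5 -3.5]
5mm tool shift moves tip [15.6  0. ] [1.5 4. ]
5mm tool shift moves tip [ 0.  -4.2] [3.5 7. ]
```

View pics/w6c.png

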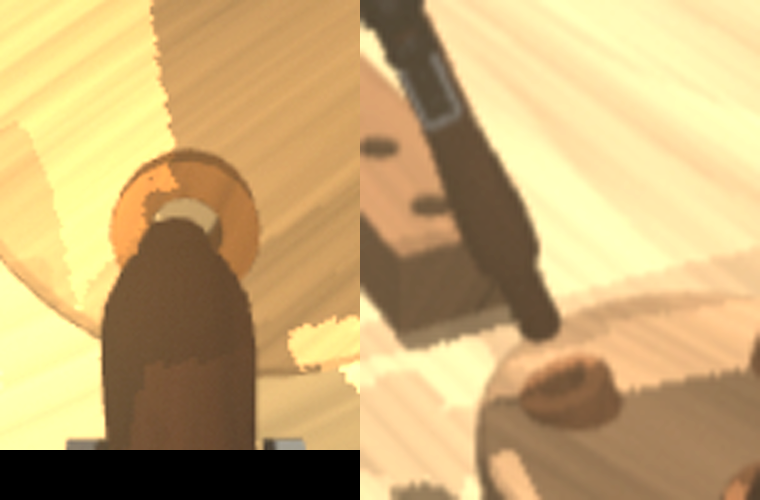

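The hole centre at crop (184,229) lines up with the tenon axis at x≈181 and with the predicted mouth (182,227). Offsets are under 1 mm, so I insert.

Emit:
carry_out(plan="-0.02 0.02 0.2 -0.02 0 0;0 0 0.2 0 0 0;0 0 0.2 0 0 0;0 0 0.2 0 0 0;0 0 0.15 0 0 0;0 0 0.15 0 0 0;0 0 0.1 0 0 0;0 0 0 0 0 0")

```text
time_s: 19.83
eef_pos: [0.6194, 0.0778, 0.1866]
eef_rot: [-0.168, 0.191, 0.96, 0.12]
wrist_force: [1.2, 2.1, -2.0]
opening: 0.314
grasp_force: 58.4
```

Run:
```python
from h import *
M,u=sock(1); go(M+u*.096,-u)
```

```text
t 19.83 pos [0.6194 0.0778 0.1866] F [ 1.2  2.1 -2. ] op 0.314 g 58.4 q [-0.19  0.53  1.3   0.24  1.66 -1.39]
shift/40mm [ 0.02 -0.04  0.87] in new axes [ 0.02 -0.04  0.87]
turn/.1 [ 0.02  0.04 -0.  ]
```

Emit:
carry_out(plan="0 0 0.12 0 0 0;0 0 0.12 0 0 0;0 0 0.12 0 0 0;0 0 0.12 0 0 0;0 0 0.12 0 0 0;0 0 0.12 0 0 0;0 0 0.05 0 0 0;0 0 0 0 0 0")

```text
time_s: 20.5
eef_pos: [0.6109, 0.0866, 0.1587]
eef_rot: [-0.168, 0.191, 0.96, 0.12]
wrist_force: [0.8, 1.4, -2.2]
opening: 0.31
grasp_force: 58.4
```

Emit:
carry_out(plan="0 0 0.04 0 0 0;0 0 0.04 0 0 0;0 0 0.03 0 0 0;0 0 0.03 0 0 0;0 0 0.02 0 0 0;0 0 0.02 0 0 0;0 0 0.02 0 0 0;0 0 0 0 0 0")

```text
time_s: 21.17
eef_pos: [0.6111, 0.0871, 0.1551]
eef_rot: [-0.165, 0.191, 0.96, 0.12]
wrist_force: [2.3, -3.3, 11.2]
opening: 0.31
grasp_force: 59.3
```

Run:
```python
from h import *
M,u=sock(1); go(M+u*.096,-u)
```

```text
t 21.17 pos [0.6111 0.0871 0.1551] F [ 2.3 -3.3 11.2] op 0.31 g 59.3 q [-0.18  0.54  1.35  0.24  1.59 -1.39]
shift/40mm [ 0.06 -0.03  0.03] in new axes [ 0.06 -0.03  0.03]
turn/.1 [ 0.01  0.1  -0.  ]
```

Emit:
carry_out(plan="0.02 0 0.03 0 0.03 0;0.02 0 0.03 0 0.03 0;0 0 0.03 0 0 0;0 0 0.02 0 0 0;0 0 0 0 0 0;0 0 0 0 0 0;0 0 0 0 0 0;0 0 0 0 0 0")

```text
time_s: 21.83
eef_pos: [0.6112, 0.0871, 0.1549]
eef_rot: [-0.164, 0.191, 0.96, 0.12]
wrist_force: [5.1, -10.1, 24.4]
opening: 0.312
grasp_force: 61.0
```

Run:
```python
from h import *
M,u=sock(1); go(M+u*.096,-u)
```

```text
t 21.83 pos [0.6112 0.0871 0.1549] F [  5.1 -10.1  24.4] op 0.312 g 61.0 q [-0.18  0.54  1.35  0.24  1.59 -1.39]
shift/40mm [ 0.06 -0.03  0.02] in new axes [ 0.06 -0.03  0.02]
turn/.1 [ 0.02  0.12 -0.  ]
```

It has hit a hard stop at the expected depth, so I release and retract.

Emit:
carry_out(plan="0 0 -0.05 0 0 0;0 0 -0.05 0 0 0;0 0 0 0 0 0;0 0 0 0 0 0;0 0 0 0 0 0;0 0 0 0 0 0;0 0 0 0 0 0;0 0 0 0 0 0")

```text
time_s: 22.5
eef_pos: [0.6106, 0.0872, 0.1553]
eef_rot: [-0.166, 0.191, 0.96, 0.12]
wrist_force: [4.7, -5.4, 10.3]
opening: 0.316
grasp_force: 59.4
```

Emit:
carry_out(plan="0 0 0 0 0 0;0 0 0 0 0 0;0 0 0 0 0 0;0 0 0 0 0 0;0 0 0 0 0 0;0 0 0 0 0 0;0 0 0 0 0 0;0 0 0 0 0 0", claw=-1)

```text
time_s: 23.17
eef_pos: [0.6076, 0.0893, 0.1522]
eef_rot: [-0.17, 0.191, 0.959, 0.121]
wrist_force: [0.6, 0.0, 0.2]
opening: 1.007
grasp_force: 0.0
```

Emit:
carry_out(plan="0 0 -0.2 0 0 0;0 0 -0.4 0 0 0;0 0 -0.5 0 0 0;0 0 -0.6 0 0 0;0 0 -0.6 0 0 0;0 0 -0.6 0 0 0;0 0 -0.6 0 0 0;0 0 -0.5 0 0 0")

```text
time_s: 23.83
eef_pos: [0.6533, 0.0411, 0.3009]
eef_rot: [-0.169, 0.191, 0.959, 0.12]
wrist_force: [1.1, 0.3, -0.1]
opening: 0.998
grasp_force: 0.0
```

Run:
```python
from h import *
c=snap('wrist','w7'); s=snap('scene','s7'); go()
# dark foot ends: measured wood colour blob around the predicted foot ends; image shift of the seat since the start by template matching
for n in (1,2):
    M,u=sock(n); print(n,'foot px scene',proj(s,M+u*.15)[0].round(1),'wrist',wproj(c,M+u*.15).round(1),'shoulder edge scene',proj(s,M)[0].round(1))
s4=load('s4')['pixels']; g=lambda x:cv2.cvtColor(x,7)
for nm,(x,y,w,h) in {'leg1foot region':(385,180,50,70),'seat front':(335,225,95,40)}.items():
    r=cv2.matchTemplate(g(s['pixels'])[y-8:y+h+8,x-8:x+w+8],g(s4)[y:y+h,x:x+w],cv2.TM_CCOEFF_NORMED); _,v,_,l=cv2.minMaxLoc(r); print(nm,v,l[0]-8,l[1]-8)
# profile of dark leg in scene along the axis for both legs (brightness)
for n in (1,2):
    M,u=sock(n); P=g(s['pixels']); 
    print(n,[int(P[int(round(v)),int(round(x))]) for x,v in proj(s,np.array([M+u*k for k in np.arange(-.02,.19,.01)]))])
```

```text
t 23.93 pos [0.6547 0.0404 0.3028] F [-0.4  0.1  0.7] op 1.0 g 0.0 q [-0.23  0.53  1.06  0.24  1.89 -1.37]
1 foot px scene [329.3 170.7] wrist [321.8 197. ] shoulder edge scene [350.1 215.6]
2 foot px scene [410.5 211.8] wrist [490.2  67.2] shoulder edge scene [393.2 240.4]
leg1foot region 0.8758174777030945 0 0
seat front 0.7352325320243835 0 0
1 [76, 66, 60, 61, 61, 62, 62, 64, 64, 63, 63, 63, 65, 65, 65, 65, 65, 69, 196, 198, 198]
2 [52, 53, 52, 52, 52, 53, 52, 53, 53, 53, 52, 53, 53, 54, 63, 73, 78, 85, 106, 183, 153]
```

Both foot ends lie where fully seated legs should be, and the seat has not shifted. Handing in.

```bash
python3 -c "
from bench import ctrl
print(ctrl.hand_in())"
```

```text
the job is handed in; nothing more can be done
None
```

I fitted both loose legs in the seat's two empty holes and handed the job in after about 24 s of robot time. Each leg hit a hard stop within 1 mm of the expected depth, and the camera check showed no shift of the seat.

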